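Snap the carrom turn roller into its stand

TASK

Put the carrom turn roller back in its stand: set one end in the open yellow cup with the other end on the white ramp above the blue cup, then press that end down so that the spring nose is squeezed in and the end snaps into the blue cup under its lip. Leave it let go, level and still, with the red face on top, and do not disturb the plates, mug, jug or box around it.

Things in the scene. Friction and masses are not known exactly. Their poses are not given: they have to be found in the camera images.
- roller: Loose turn roller, about 170 g, lying red face up: a square wooden bar 36 x 116 x 36 mm (its x, y, z); faces red (+z), white (+x), black (-x), dark wood below. A round-ended pin 14 mm thick sticks out of each end along its y axis: rigid steel at -y, sprung brass nose at +y; 172 mm long overall when free. It may go in either way round. Origin: centre of the bar's underside.
- roller_mid (a point): Centre of the square bar, on the line of the pins, 18 mm above the roller's underside; axes as the roller's.
- pin_tip (a point): End of the rigid steel pin (sticks out 26 mm), 84 mm from roller_mid along the roller's -y.
- nose_tip (a point): End of the sprung brass nose (sticks out 30 mm when free), then 88 mm from roller_mid along the roller's +y; it moves with the nose.
- nose (a joint): How far the sprung nose is pushed into the bar, in m: 0 free, 0.024 at the stop. About 3 N starts it moving, 9 N pushes it right in. About 0.002 when the roller sits home in the stand.
- stand: Stand fixed to the table: a dark wooden base 90 x 215 x 12 mm (x, y, z) with a post 92 mm tall at each end of its y axis: yellow at -y, blue at +y. Each post has a cup facing the other post, a pocket 20 mm wide, 10 mm deep, floor 46 mm above the table; mouths 150 mm apart, cup backs 170 mm. With the roller home the bar's top face is 71 mm up. Origin: centre of the base's underside; z up.
- open_cup (a point): Where the end of a pin rests in the open yellow cup (stand's -y end): middle of the cup's back, 53 mm up, 85 mm from the stand's middle. This cup is open at the top: a pin is let down into it between sides that widen from 20 mm (68 mm up) to 42 mm (92 mm up); its back wall is upright to 79 mm.
- closed_cup (a point): Where the end of a pin rests in the closed blue cup (stand's +y end): middle of the cup's back, 53 mm up, 85 mm from the stand's middle. It has a roof 63 mm up, so a pin enters only along the stand's y axis, from below the lip.
- lip (a point): Foot of the white ramp, the closed cup's upper lip: 68 mm up, 75 mm from the middle. The slick ramp rises from here outward to 92 mm up, 95 mm from the middle, its sides widening from 20 to 42 mm. With one end home in the open cup the other rests on the ramp, pin about 82 mm up (bar tilted 0.18 rad); pressing that end of the bar down with about 10 N squeezes the nose and it snaps in below the lip.
- mug: Mustard-yellow ceramic mug, 80 mm wide, 92 mm tall, handle at its +y; loose, to be left alone. Origin: centre of its underside.
- jug: Steel jug, 112 mm wide, 165 mm tall, handle upright at its -y reaching 96 mm from its middle; loose, to be left alone. Origin: centre of its underside.
- plate_low: Lower, teal plate of a stacked pair of melamine plates, 160 mm wide, 15 mm thick; loose, to be left alone. Origin: centre of its underside.
- plate_top: Upper, cream plate of the pair, same size, lying on the lower one; to be left alone. Origin: centre of its underside.
- latch_box: Closed plastic box with a clear lid and an orange press-button latch, 100 x 130 x 54 mm (x, y, z); loose, to be left alone. Origin: centre of its underside.

How it is judged:
By the outcome, as a careful person would: the job done as asked, in the order asked, and still so for the second after the job is handed in, with the robot touching nothing.
It also fails if it takes over 45 s, if anything falls off the work surface, if the arm or the gripper's body presses on something with over 40 N, if the wrist force passes 120 N, or if a joint passes its speed limit or range.

ROBOT

A 7-joint arm with a two-finger parallel gripper is mounted at the origin on the work surface. World frame = base frame: x ahead of the robot, y to its left, z up, the work surface at z = 0. Lengths are in m, angles in rad, forces in N, time in s.
With the tool pointing down it reaches from about 0.375 to 0.925 m from the base axis. Payload 3.1 kg.
Tool frame: the origin (TCP) lies midway between the tips of the shut fingers; the grasp point (between the pads) lies 19 mm behind it; z points along the fingers, y is the line along which they close (so a half turn about z gives the same grasp; the last joint's range is limited). The gripper opens to 85 mm and grips with 20 to 120 N. Pads are 22 mm wide; open, the fingers measure 114 mm over their backs; the gripper's body (76 mm by 85 mm) begins 54 mm behind the grasp point. The pads swing forward as they close: fully open they stand 13 mm farther back than shut.
Start: joints at [-1.345, 0.383, 0.044, 1.598, -0.018, 1.161, -0.05], TCP at [0.207, 0.616, 0.231] pointing down, gripper open.
Joint ranges: [-2.61, 2.61], [-0.41, 2.15], [-1.48, 1.57], [0, 2.5], [-1.57, 4.71], [0.05, 1.97], [-2.85, 2.85]. Speed limits (rad/s): [2.79, 2.79, 3.14, 3.14, 3.14, 3.14, 3.14].

INTERFACE

Orientations are given as a unit quaternion [w, x, y, z].
In Python, from plant import arm gives the robot as it stands.
- The arm moves only by the shell command python3 -m creep 'ROWS' [OPENING] [FORCE]. ROWS is JSON, a list of rows, each a list of 4 numbers: the shift along the tool's x, y, z in mm, then the turn about the tool's z in degrees. A call has 1 to 10 rows; each row shifts and turns the commanded pose from where the row before left it, along the tool's axes as they then stand; what a row does not reach is not made up. A row lasts 1/10 s, in which the tool goes at most 50 mm and 8.59 degrees, less where a joint would pass 70% of its speed; a pose out of reach is approached as far as the arm can. A call with a gripper value outside its range is refused whole. OPENING is the finger opening in mm, from 0 to 85.4, set as the call begins (- or left out, the last holds). The fingers move at their own pace and stop on an object; FORCE is the grip in N (left out, the last holds). Time passes only in rows, so rows that do not move let the fingers close. It gives the time, the measured TCP pose, the force, the opening and the grip force at its end, in the units of the state.
- arm.get_obs(): the state, without advancing time (a new reading comes with each control period).
- arm.grab_frame(name): name is "scene" or "side" or "wrist"; returns (picture, depth): 384x512x3 uint8, red, green, blue; 384x512 float32, m along the optical axis (not along the pixel's ray), 0 where there is no reading.
- arm.camera_info(name): a dict with "fx", "fy", "cx", "cy" (pixels), "dist" ([k1, k2, p1, p2, k3] as OpenCV has them; the pictures are not rectified), "rvec" (rotation vector, rad) and "tvec" (3), from world to camera coordinates, as OpenCV has them. Camera axes: x right, y down, z forward; pixel columns grow to the right and rows downward; lengths in m; the calibration is good to about 2 mm. A picture is of the moment at which its call begins: read the wrist's pose just before it. camera_info takes no time and is no camera call; for the wrist camera it gives the pose at the moment of the call.
- arm.job_done(): hands the job in; it is judged then, once.
The state is a dict: "time": time; "joint_pos": joint angles; "dq": joint speeds; "tau": joint torques, N m; "tcp_pos": TCP position; "tool_rot": TCP orientation; "force": force on the tool from outside, world axes, zero at the start; "ft_torque": the same for the moment, N m; "width": opening from 0.0 (shut) to 1.0 (fully open); "grip_force": force on a finger pad.
Only numpy, scipy, OpenCV 4.12 (cv2) and the standard library are available. Lean on these libraries where they do the work, as an engineer would, in place of code of your own. Each camera call takes 0.05 s, during which the arm holds its last target. There are 200 camera calls.

## Working session

There is one attempt and no reset: what is moved stays moved. The work goes in short steps, Python scripts to look and compute and a shell command to move; the robot and the scene stay as the last step left them, time stands still between calls to the robot, and variables do not carry over. Pictures are saved under pics/ and viewed, at most 14 in all, crops included, and the job is handed in when it is done.

```bash
ls; mkdir -p pics
cat > h.py <<'E'
import numpy as np, cv2
from plant import arm
def ray(n,info,d,uv):
    K=np.array([[info['fx'],0,info['cx']],[0,info['fy'],info['cy']],[0,0,1]])
    R=cv2.Rodrigues(np.array(info['rvec'],float))[0];t=np.array(info['tvec'],float).ravel()
    p=cv2.undistortPoints(np.array([[uv]],float),K,np.array(info['dist'],float)).ravel()
    return R,t,p
def pix(info,d,uv):
    "world point from depth"
    R,t,p=ray(0,info,d,uv);u,v=map(int,map(round,uv))
    w=d[v-1:v+2,u-1:u+2];z=np.median(w[w>0]) if (w>0).any() else np.nan
    return R.T@(np.array([p[0]*z,p[1]*z,z])-t)
def plane(info,uv,h):
    "world point on plane z=h"
    R,t,p=ray(0,info,None,uv);c=-R.T@t;v=R.T@np.array([p[0],p[1],1]);return c+v*(h-c[2])/v[2]
def snap(n,tag):
    info=arm.camera_info(n);im,d=arm.grab_frame(n)
    np.savez(f'pics/{tag}.npz',im=im,d=d,**{k:np.array(v) for k,v in info.items()})
    cv2.imwrite(f'pics/{tag}.png',im[:,:,::-1]);return im,d,info
def load(tag):
    z=np.load(f'pics/{tag}.npz');return z['im'],z['d'],z
def crop(tag,u0,v0,u1,v1,s):
    im=load(tag)[0];c=cv2.resize(im[v0:v1,u0:u1],None,fx=s,fy=s,interpolation=cv2.INTER_CUBIC);return c
E
python3 - <<'E'
from h import *
a=[snap(n,n+'0')[0] for n in('scene','side')]
o=np.vstack(a);cv2.imwrite('pics/both.png',cv2.resize(np.vstack(a),(512,768))[:,:,::-1])
cv2.imwrite('pics/both.png',np.hstack([cv2.resize(x,(400,300)) for x in a])[:,:,::-1])
print(arm.get_obs())
E
```

```text
pics
{'time': 0.1, 'joint_pos': array([-1.34480644,  0.38377714,  0.04382795,  1.59943336, -0.01794542,
        1.16117532, -0.04988111]), 'dq': array([ 0.00111889,  0.00038651, -0.00108798, -0.00483537, -0.0009049 ,
       -0.00237307, -0.00136812]), 'tau': array([ 2.66473799e-03, -4.34728038e+01,  1.02922641e+00, -2.50457060e+01,
        1.08505029e-02,  5.41701404e-03,  1.72028376e-06]), 'tcp_pos': array([0.20651593, 0.61541684, 0.22998956]), 'tool_rot': array([-1.52862975e-04,  1.61144924e-01,  9.86930024e-01, -1.19081994e-03]), 'force': array([ 0.15947842,  0.3221236 , -0.24633107]), 'ft_torque': array([0.02481743, 0.02950841, 0.04934802]), 'grip_force': 0.0, 'width': 1.0021161954292208}
```

View pics/scene0.png

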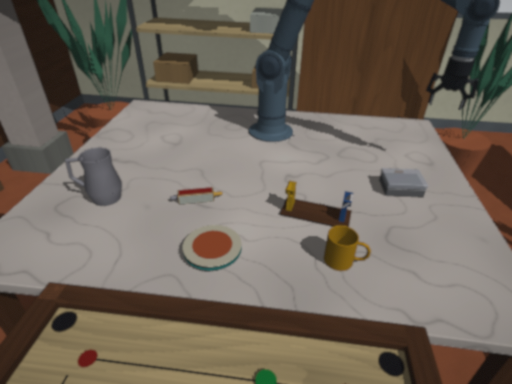

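View pics/side0.png

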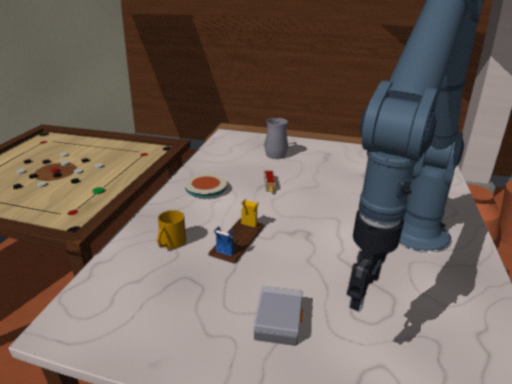

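The scene picture shows the roller at about (196,195), with the steel pin left at (173,199) and the brass nose right at (220,194). The stand's yellow post is at (291,195) and its blue post at (346,207). The side picture shows the roller at (270,181), yellow at (250,213) and blue at (226,241).

Run:
```python
from h import *
np.set_printoptions(precision=4,suppress=True)
def cloud(tag):
    im,d,i=load(tag);v,u=np.mgrid[:384,:512]
    K=np.array([[i['fx'],0,i['cx']],[0,i['fy'],i['cy']],[0,0,1]])
    p=cv2.undistortPoints(np.stack([u.ravel(),v.ravel()],1).astype(float)[:,None],K,i['dist'].astype(float))[:,0]
    z=d.ravel();P=np.c_[p*z[:,None],z];R=cv2.Rodrigues(i['rvec'])[0]
    return (R.T@(P-i['tvec'].ravel()).T).T.reshape(384,512,3)
for tag in('scene0','side0'):
    W=cloud(tag);im,d,i=load(tag);hsv=cv2.cvtColor(im,cv2.COLOR_RGB2HSV);H,S,V=cv2.split(hsv)
    reg={'scene0':dict(roller=(165,182,228,208),stand=(275,178,358,228)),'side0':dict(roller=(258,166,282,196),stand=(205,195,270,264))}[tag]
    for n,(a,b,c,e) in reg.items():
        M=np.zeros(H.shape,bool);M[b:e,a:c]=1;M&=(d>0)
        sets=dict(red=(S>120)&((H<8)|(H>172)),all=W[...,2]>0.012) if n=='roller' else dict(yel=(H>18)&(H<32)&(S>130)&(V>100),blue=(H>100)&(H<125)&(S>110),base=(V<110)&(H<20)&(S>80)&(W[...,2]<.03))
        for k,m in sets.items():
            m=m&M;P=W[m];P=P[np.abs(P[:,2]-np.median(P[:,2]))<.06]
            c0=P.mean(0);w,vv=np.linalg.eigh(np.cov(P[:,:2].T));ax=vv[:,1];l=(P[:,:2]-c0[:2])@ax;q=(P[:,:2]-c0[:2])@vv[:,0]
            mid=c0[:2]+ax*(l.max()+l.min())/2+vv[:,0]*(q.max()+q.min())/2
            print(tag,n,k,len(P),'mean',c0,'mid',mid,'ang',np.degrees(np.arctan2(ax[1],ax[0])),'ext',np.ptp(l),np.ptp(q),'z',P[:,2].min(),P[:,2].max())
a=cv2.resize(crop('scene0',160,170,235,220,1),(800,533)) 
S0=crop('scene0',160,175,360,235,4)
S1=crop('side0',200,160,290,265,5)
S1=cv2.resize(crop('side0',200,160,300,265,3),None,fx=1,fy=1)
o=np.zeros((S0.shape[0]+S1.shape[0],800,3),np.uint8);o[:240]=S0;o[240:,:300]=S1
cv2.imwrite('pics/c0.png',o[:,:,::-1])
```

```text
scene0 roller red 125 mean [ 0.5488 -0.1951  0.0349] mid [ 0.5488 -0.1943] ang 107.69440298992491 ext 0.10311870689098458 0.02616309514214674 z 0.030896806206056678 0.037530163939355515
scene0 roller all 486 mean [ 0.5566 -0.1909  0.0279] mid [ 0.5513 -0.191 ] ang 107.76986622283225 ext 0.16834117706470253 0.04096044638293703 z 0.012012127073426039 0.037530163939355515
scene0 stand yel 203 mean [0.5821 0.1357 0.0653] mid [0.6334 0.1804] ang -140.42769019023098 ext 0.25006833503377546 0.04817118642692707 z 0.014296280509748776 0.09273829238019936
scene0 stand blue 80 mean [0.5953 0.2765 0.0515] mid [0.5824 0.2797] ang 168.5999395290529 ext 0.051367991347174076 0.015529219662599968 z 0.014646189865629463 0.09234778333782125
scene0 stand base 927 mean [0.5726 0.1977 0.01  ] mid [0.567 0.198] ang 80.37075737082296 ext 0.20988654558583242 0.08861848971437972 z 0.002152797430302976 0.015325475233127023
side0 roller red 86 mean [ 0.5441 -0.1936  0.0357] mid [ 0.5458 -0.1986] ang 108.59205435929272 ext 0.10668580792231108 0.028668147311333533 z 0.031165536264421784 0.03993584742935252
side0 roller all 198 mean [ 0.5389 -0.1732  0.0307] mid [ 0.5392 -0.1823] ang 108.79357192579121 ext 0.14759642613732515 0.040734284742053394 z 0.01225908984558259 0.03993584742935252
side0 stand yel 345 mean [0.546  0.1194 0.0544] mid [0.5516 0.1131] ang 165.5696391184721 ext 0.06746694352137418 0.03320422712438082 z 0.008269497077042531 0.09407393536710167
side0 stand blue 303 mean [0.5729 0.2869 0.044 ] mid [0.573  0.2393] ang 161.84625869100287 ext 0.07573469195541847 0.11763690269391013 z 0.008026607686214916 0.09150719868982164
side0 stand base 736 mean [0.5496 0.207  0.011 ] mid [0.5592 0.2016] ang 81.35525731442988 ext 0.2138554957568467 0.09238598316119392 z 0.003867502655017485 0.025064206279479005
```

View pics/c0.png

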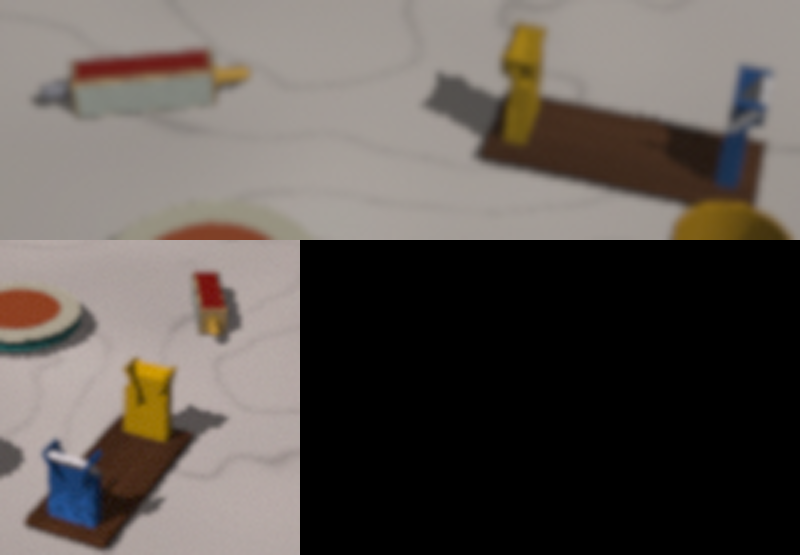

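The crop shows the roller's red face up with the white side toward +x and the brass nose toward the stand. The stand runs yellow (crop 523,85) to blue (745,125), with both ends clear. Next I hover over the stand to measure it with the wrist camera.

```bash
cat >> h.py <<'E'
from scipy.spatial.transform import Rotation as Ro
def goto(x,y,z=None,yaw_y=None):
    "print tool-frame shift (mm) and turn (deg) to reach; yaw_y = world angle of tool y (mod 180)"
    o=arm.get_obs();q=o['tool_rot'];R=Ro.from_quat([q[1],q[2],q[3],q[0]]).as_matrix();p=o['tcp_pos']
    d=R.T@(np.array([x,y,p[2] if z is None else z])-p)*1000
    a=np.degrees(np.arctan2(R[1,1],R[0,1]))
    t=None if yaw_y is None else -((yaw_y-a+90)%180-90)
    print('shift',d.round(1),'turn',t,'ytool',a.round(2),'p',p.round(4),'F',o['force'].round(1),'w',o['width'],'t',o['time'],'j7',o['joint_pos'][6].round(2))
E
python3 - <<'E'
from h import *
i=arm.camera_info('wrist');R=cv2.Rodrigues(np.array(i['rvec'],float))[0];print('cam',-R.T@np.array(i['tvec']).ravel(),'axis',R[2],'x',R[0],i['fx'])
goto(0.50,0.20,0.26,-9)
E
```

```text
cam [0.14520356 0.6363419  0.37230363] axis [ 0.2431441  -0.08421275 -0.96632767] x [ 0.31755721  0.94823517 -0.00273337] 289.9416511684954
shift [-410.4 -300.6  -29.3] turn 80.45326495607877 ytool 71.45 p [0.2065 0.6154 0.23  ] F [ 0.2  0.3 -0.2] w 1.0021161954292208 t 0.1 j7 -0.05
```

```bash
python3 -m creep '[[-15,-11,-3,0],[-34,-25,-4,0],[-38,-28,-4,0],[-38,-28,-4,0],[-38,-28,-4,0],[-38,-28,-3,0],[-38,-28,-3,0],[-38,-28,-3,0],[-38,-28,-1,0],[-38,-28,0,0]]' && python3 -m creep '[[-34,-25,0,0],[-18,-13,0,0],[-5,-4,0,0],[0,0,0,0]]'
python3 - <<'E'
from h import *
goto(0.50,0.20,0.26,-9)
snap('wrist','w1')
E
```

```text
time: 1.1
tcp_pos: [0.4597, 0.254, 0.2607]
tool_rot: [0.0, 0.162, 0.987, 0.0]
force: [1.4, -0.0, -0.3]
width: 1.0
grip_force: 0.0
time: 1.5
tcp_pos: [0.4994, 0.1978, 0.2602]
tool_rot: [-0.0, 0.163, 0.987, -0.0]
force: [0.3, 0.3, -0.1]
width: 1.002
grip_force: 0.0
shift [0.1 2.3 0.2] turn 80.26649283973245 ytool 71.27 p [0.4994 0.1978 0.2602] F [ 0.3  0.3 -0.1] w 1.0017219522285274 t 1.5 j7 0.84
```

View pics/w1.png

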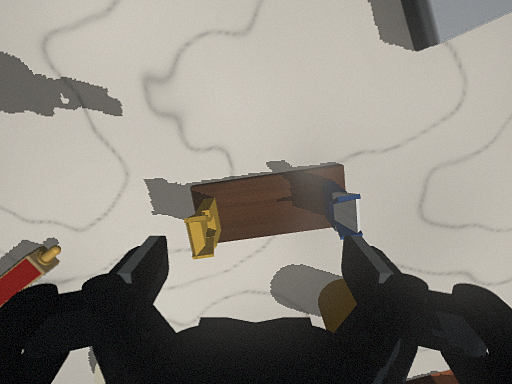

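The wrist picture shows the stand whole: base from (191,186) to (343,163), yellow post at (203,235), blue post at (345,212). The mug's rim is at (338,305), beyond the fingers.

Run:
```python
from h import *
c=crop('w1',165,150,385,280,3.6);cv2.imwrite('pics/w1c.png',c[:,:,::-1])
```

```text
(no output)
```

View pics/w1c.png

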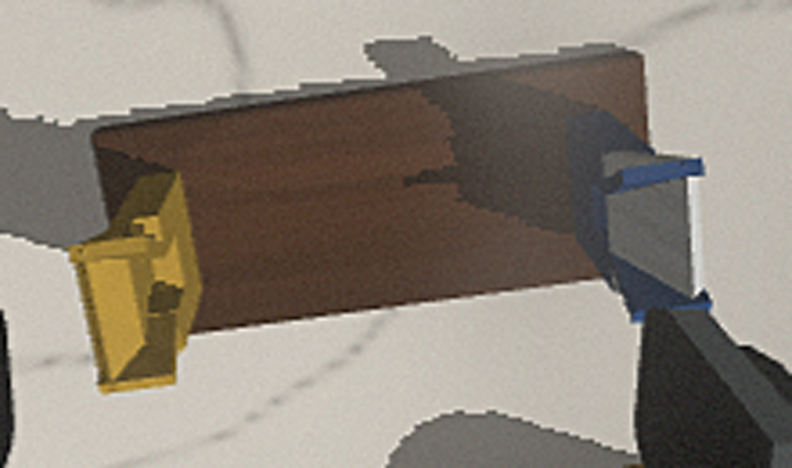

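Run:
```python
from h import *
np.set_printoptions(precision=4,suppress=True)
im,d,i=load('w1')
f=lambda u,v,h:plane(i,(165+(u-.5)/3.6,150+(v-.5)/3.6),h)
Y=[f(72,247,.092),f(102,390,.092)];B=[f(703,165,.092),f(710,303,.092)]
y=sum(Y)/2;b=sum(B)/2;print('post tops',*Y,*B,'centre',(y+b)/2,'len',np.linalg.norm(b-y),'ang',np.degrees(np.arctan2(*(b-y)[1::-1])))
A=f(94,131,.012);C=f(641,53,.012);e=C-A;u=e/np.linalg.norm(e);n=np.array([-u[1],u[0],0])
G=[f(200,332,.012),f(600,280,.012)];print('base len',np.linalg.norm(e),'ang',np.degrees(np.arctan2(e[1],e[0])),'w',[(g-A)@n for g in G], 'ang2',np.degrees(np.arctan2(*(G[1]-G[0])[1::-1])),'centre',(A+C)/2-n*.045)
for uv in[(130,250),(300,300),(400,110),(650,220)]:
    print(pix(i,d,(165+uv[0]/3.6,150+uv[1]/3.6)))
print('nose',pix(i,d,(50,254)), 'red corner',plane(i,(41,263),.036))
```

```text
post tops [0.5196 0.1071 0.092 ] [0.5689 0.0976 0.092 ] [0.5572 0.302  0.092 ] [0.6028 0.2935 0.092 ] centre [0.5621 0.2001 0.092 ] len 0.198667406667769 ang 79.62927281306227
base len 0.21053622395374053 ang 79.58560251712113 w [np.float64(-0.08853119341877592), np.float64(-0.08937702527310429)] ang2 79.28711447364411 centre [0.5627 0.1998 0.012 ]
[0.5264 0.1244 0.0927]
[0.5914 0.1568 0.0116]
[0.5296 0.2187 0.0117]
[0.5741 0.2844 0.0813]
nose [ 0.5253 -0.1215  0.0249] red corner [ 0.531  -0.1306  0.036 ]
```

```bash
python3 -m creep '[[0,-20,0,7],[0,-20,0,8],[0,-10,0,8],[0,0,0,8],[0,0,0,8],[0,0,0,8],[0,0,0,6]]'; python3 -c "
from h import *
goto(.56,-.18,.2,18.3)"
```

```text
time: 2.25
tcp_pos: [0.4774, 0.1568, 0.2601]
tool_rot: [-0.001, 0.585, 0.811, 0.0]
force: [0.0, 0.2, -1.1]
width: 0.998
grip_force: 0.0
shift [-345.7  -28.3   59.8] turn 0.16374769604087192 ytool 18.46 p [0.4774 0.1568 0.2601] F [ 0.   0.2 -1.1] w 0.9979862901018954 t 2.25 j7 -0.04
```

```bash
python3 -m creep '[[-20,-2,2,0],[-40,-3,6,0],[-45,-4,8,0],[-45,-4,9,0],[-45,-4,9,0],[-45,-4,9,0],[-45,-4,8,0],[-35,-2,6,0],[-20,-1,2,0],[-5,0,1,0]]'&& python3 -m creep '[[0,0,0,0],[0,0,0,0]]'
python3 - <<'E'
from h import *
goto(.553,-.214,.2,18.3)
im,d,i=snap('wrist','w2')
c=cv2.resize(im,(800,600));cv2.imwrite('pics/w2v.png',c[:,:,::-1])
E
```

```text
time: 3.25
tcp_pos: [0.5616, -0.1827, 0.1997]
tool_rot: [-0.0, 0.585, 0.811, -0.0]
force: [0.1, 0.8, -0.3]
width: 1.0
grip_force: 0.0
time: 3.45
tcp_pos: [0.5619, -0.1787, 0.2]
tool_rot: [-0.001, 0.583, 0.813, 0.001]
force: [0.3, 1.1, -0.4]
width: 1.0
grip_force: 0.0
shift [-30.6 -19.8  -0. ] turn 0.38367413749497814 ytool 18.68 p [ 0.5619 -0.1787  0.2   ] F [ 0.3  1.1 -0.4] w 1.0004640022039935 t 3.45 j7 0.77
```

View pics/w2v.png

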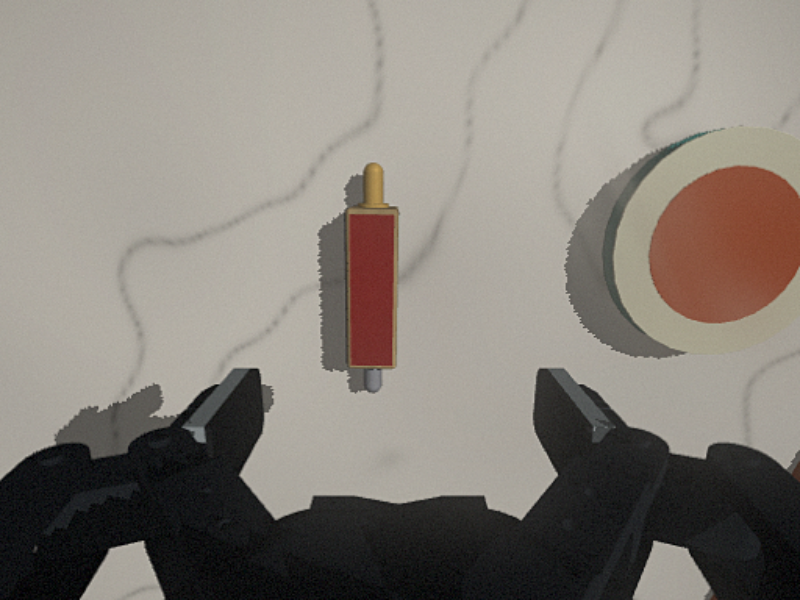

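The red face has corners (347,208), (397,208), (397,367), (348,367); the brass nose tip is at (374,164) and the steel tip at (374,391). The plates are well clear on the right.

Run:
```python
from h import *
im,d,i=load('w2');f=lambda u,v,h:plane(i,(u*.64-.2,v*.64-.2),h)
C=[f(*p,.036) for p in[(347,208),(398,208),(397,367),(348,367)]]
c=sum(C)/4;a=(C[0]+C[1]-C[2]-C[3])/2
n=f(374,164,.018);s=f(374,391,.018);print(c,np.linalg.norm(a),np.degrees(np.arctan2(a[1],a[0])),n,s,np.degrees(np.arctan2(*(n-s)[1::-1])),np.linalg.norm(n-s))
u=(n-s)/np.linalg.norm(n-s);m=(c[:2]+(s+84*.001*u)[:2])/2
g=m-u[:2]*.022;print(m,g);goto(g[0],g[1],.003,np.degrees(np.arctan2(u[1],u[0]))-90)
```

```text
[ 0.54795855 -0.1931642   0.036     ] 0.11356099053265059 107.88313260286543 [ 0.5217445  -0.11184075  0.018     ] [ 0.57411678 -0.27367296  0.018     ] 107.93266428259265 0.1700956174429612
[ 0.54810591 -0.19345898] [ 0.55487969 -0.2143902 ]
shift [-31.9 -18.2 197.1] turn 0.7607905514165054 ytool 18.69 p [ 0.5619 -0.1788  0.2002] F [-0.1  0.3 -0.5] w 1.0037196400992843 t 3.5 j7 0.77
```

```bash
python3 -m creep '[[-16,-9,20,0.8],[-16,-9,40,0],[0,0,45,0],[0,0,40,0],[0,0,25,0],[0,0,15,0],[0,0,8,0],[0,0,3,0],[0,0,0,0]]' 85 40; python3 -c "
from h import *
goto(.5549,-.2144,.003,17.93)"
```

```text
time: 4.4
tcp_pos: [0.5554, -0.218, 0.0053]
tool_rot: [0.001, 0.59, 0.807, 0.0]
force: [0.3, 0.2, 0.3]
width: 0.993
grip_force: 0.0
shift [3.6 0.6 2.3] turn -0.25390079089140727 ytool 17.68 p [ 0.5554 -0.218   0.0053] F [0.3 0.2 0.3] w 0.9926466949882018 t 4.4 j7 0.98
```

```bash
python3 -m creep '[[3,0,1,0],[0,0,1,0]]' && python3 -m creep '[[0,0,0,0],[0,0,0,0],[0,0,0,0],[0,0,0,0],[0,0,0,0],[0,0,0,0],[0,0,0,0],[0,0,0,0]]' 20 40 && python3 -m creep '[[0,0,-5,0],[0,0,-10,0],[0,0,-20,0],[0,0,-35,0],[0,0,-45,0],[0,0,-35,0],[0,0,-20,0],[0,0,-10,0],[0,0,0,0]]'
python3 - <<'E'
from h import *
goto(.5549,-.2144,.003,17.93)
im,d,i=snap('wrist','w3')
c=cv2.resize(im,(800,600));cv2.imwrite('pics/w3v.png',c[:,:,::-1])
E
```

```text
time: 4.6
tcp_pos: [0.5544, -0.2149, 0.0034]
tool_rot: [0.001, 0.59, 0.807, 0.001]
force: [-0.6, 0.3, -0.1]
width: 0.995
grip_force: 0.0
time: 5.4
tcp_pos: [0.5538, -0.2154, 0.0026]
tool_rot: [0.0, 0.59, 0.807, 0.0]
force: [0.6, 0.7, 2.3]
width: 0.415
grip_force: 41.7
time: 6.3
tcp_pos: [0.554, -0.2153, 0.1837]
tool_rot: [0.001, 0.59, 0.807, 0.001]
force: [0.5, -1.3, -1.9]
width: 0.415
grip_force: 41.3
shift [  0.8   0.7 180.7] turn -0.2784646851979744 ytool 17.65 p [ 0.554  -0.2153  0.1837] F [ 0.5 -1.3 -1.9] w 0.4149867612029774 t 6.3 j7 0.84
```

View pics/w3v.png

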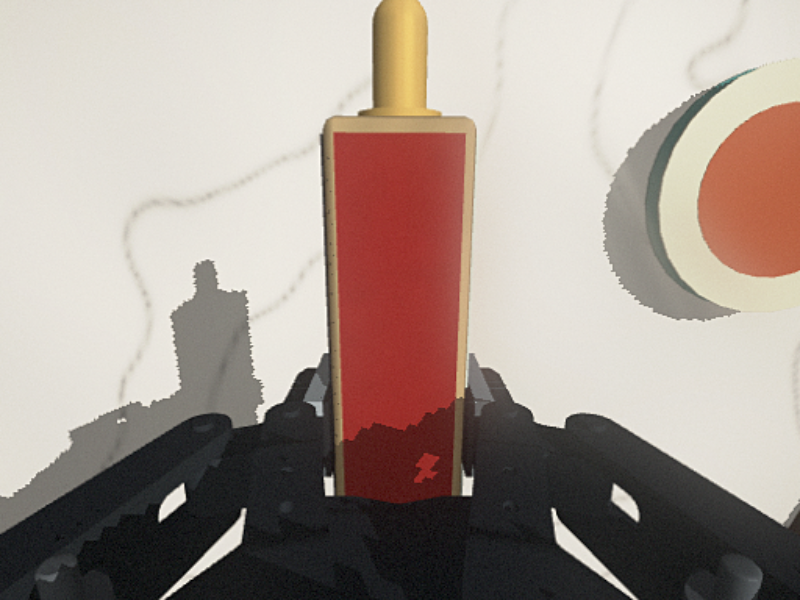

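The roller is held squarely, red face up, with its nose at the top (400,0–110) and the bar's front edge at row 120. I measure its tilt and position in the tool frame.

Run:
```python
from h import *
np.set_printoptions(precision=4,suppress=True)
im,d,i=load('w3');o=arm.get_obs();q=o['tool_rot'];R=Ro.from_quat([q[1],q[2],q[3],q[0]]).as_matrix();p=o['tcp_pos']
for uv in[(400,8),(400,100),(400,124),(400,140),(400,250),(400,380),(345,200),(455,200),(330,122),(472,122)]:
    w=pix(i,d,(uv[0]*.64,uv[1]*.64));print(uv,w,R.T@(w-p)*1000)
# place: roller mid target = stand centre +2mm along +y
a=np.radians(79.6);u=np.array([np.cos(a),np.sin(a)]);print(u)
for off in (.022,):
  g=np.array([.5625,.2])+u*(.002-off);goto(g[0],g[1],.15,-10.4)
```

```text
(400, 8) [ 0.523  -0.1159  0.2057] [103.3672   1.3073 -23.5115]
(400, 100) [ 0.5291 -0.1351  0.2057] [ 83.2528   1.3375 -23.5214]
(400, 124) [ 0.5311 -0.1415  0.2161] [ 76.5331   1.2826 -34.0127]
(400, 140) [ 0.5322 -0.1449  0.2172] [ 73.0013   1.2816 -35.0429]
(400, 250) [ 0.5398 -0.1688  0.2171] [ 47.86     1.3202 -35.029 ]
(400, 380) [ 0.5501 -0.201   0.2177] [ 14.0199   1.3694 -35.5779]
(345, 200) [ 0.524  -0.1615  0.2175] [ 59.6761 -11.5685 -35.3837]
(455, 200) [ 0.5485 -0.1537  0.2171] [ 59.6688  14.2199 -35.0177]
(330, 122) [ 0.5158 -0.1459  0.2163] [ 76.9383 -14.6004 -34.1941]
(472, 122) [ 0.5466 -0.136   0.2154] [ 77.0662  17.7696 -33.266 ]
[0.1805 0.9836]
shift [374.7 125.4  32.3] turn 28.06136109116261 ytool 17.66 p [ 0.5531 -0.2148  0.1821] F [ 0.   0.4 -2.4] w 0.41514220125483164 t 6.35 j7 0.84
```

```bash
python3 -m creep '[[15,0,5,7],[20,0,10,7],[20,0,10,7],[20,0,5,7],[0,0,0,0]]'
python3 - <<'E'
from h import *
im,d,i=load('scene0');print('mug',plane(i,(342,231),.092),plane(i,(328,232),.092),plane(i,(358,232),.092))
goto(.5585,.1798,.15,-10.4)
E
```

```text
time: 6.85
tcp_pos: [0.5431, -0.1362, 0.1487]
tool_rot: [-0.003, 0.766, 0.643, -0.002]
force: [0.2, 0.6, -2.2]
width: 0.417
grip_force: 41.2
mug [0.73944813 0.25717239 0.092     ] [0.74883487 0.22069964 0.092     ] [0.7370995  0.29835012 0.092     ]
shift [313.9 -39.8  -0.6] turn 0.38582215636053263 ytool -10.01 p [ 0.5431 -0.1362  0.1487] F [ 0.2  0.6 -2.2] w 0.41712838893649035 t 6.85 j7 0.27
```

Mug is clear (nearest edge x≈0.70). Carry on to above the stand.

```bash
python3 -m creep '[[15,-2,0,0.4],[30,-5,0,0],[40,-6,0,0],[45,-6,0,0],[45,-6,0,0],[45,-6,0,0],[40,-5,0,0],[30,-3,0,0],[15,-1,0,0],[6,0,0,0]]' && python3 -m creep '[[3,0,0,0],[0,0,0,0],[0,0,0,0]]'
python3 - <<'E'
from h import *
goto(.5585,.1798,.15,-10.4)
im,d,i=snap('wrist','w4')
c=cv2.resize(im,(800,600));cv2.imwrite('pics/w4v.png',c[:,:,::-1])
E
```

```text
time: 7.85
tcp_pos: [0.5635, 0.1726, 0.1514]
tool_rot: [0.0, 0.769, 0.639, -0.001]
force: [0.8, -0.3, -1.4]
width: 0.418
grip_force: 41.2
time: 8.15
tcp_pos: [0.5644, 0.172, 0.1523]
tool_rot: [0.0, 0.771, 0.636, -0.0]
force: [-0.2, -0.9, -1.7]
width: 0.416
grip_force: 41.2
shift [ 6.5 -7.3  2.3] turn -0.5393303231218738 ytool -10.94 p [0.5644 0.172  0.1523] F [-0.2 -0.9 -1.7] w 0.41614840814211407 t 8.15 j7 -0.31
```

View pics/w4v.png

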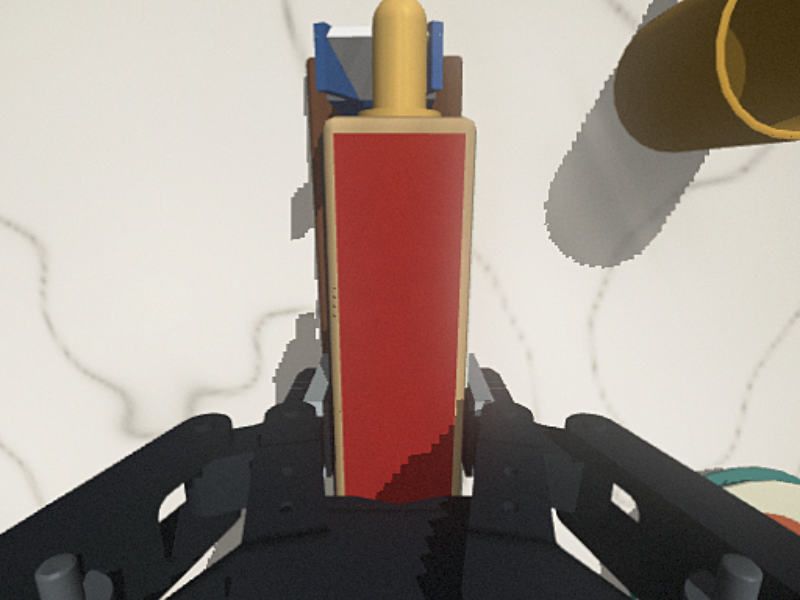

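The blue post shows with outer top corners at (315,25) and (443,22), offset left of the nose (400). A lateral correction of several mm is needed, matching the computed one.

Run:
```python
from h import *
np.set_printoptions(precision=4,suppress=True)
im,d,i=load('w4');o=arm.get_obs();q=o['tool_rot'];R=Ro.from_quat([q[1],q[2],q[3],q[0]]).as_matrix();p=o['tcp_pos']
for uv in[(315,24),(443,22),(317,92),(442,90)]:
    w=plane(i,(uv[0]*.64,uv[1]*.64),.092);print(uv,w,R.T@(w-p)*1000)
w=plane(i,(400*.64,1),o['tcp_pos'][2]+.017);print('nose',R.T@(w-p)*1000)
goto(.5585,.1798,.15,-10.4)
```

```text
(315, 24) [0.5558 0.3012 0.092 ] [124.9876 -32.8537  60.2321]
(443, 22) [0.6061 0.2922 0.092 ] [125.6853  18.2067  60.233 ]
(317, 92) [0.5508 0.2766 0.092 ] [ 99.8638 -33.1615  60.2521]
(442, 90) [0.6016 0.2676 0.092 ] [100.6194  18.4197  60.253 ]
nose [106.8782   0.804  -17.0851]
shift [ 6.2 -7.2  2.3] turn -0.5268548033676126 ytool -10.93 p [0.5644 0.1723 0.1523] F [ 0.9  1.1 -1.8] w 0.414306961744123 t 8.2 j7 -0.31
```

```bash
python3 -m creep '[[4,-4,0,-0.5],[3.5,-3.5,0,0],[0,0,10,0],[0,0,20,0],[0,0,20,0],[0,0,12,0],[0,0,5,0],[0,0,0,0],[0,0,0,0]]'; python3 -c "
from h import *
goto(.5585,.1798,.083,-10.4)"
```

```text
time: 9.1
tcp_pos: [0.5589, 0.1835, 0.0858]
tool_rot: [0.0, 0.767, 0.641, 0.001]
force: [-0.1, 0.2, -1.5]
width: 0.417
grip_force: 41.3
shift [-3.7  0.3  2.8] turn 0.14301612908508332 ytool -10.26 p [0.5589 0.1835 0.0858] F [-0.1  0.2 -1.5] w 0.41744652588296255 t 9.1 j7 -0.27
```

```bash
python3 -m creep '[[-2.2,0.3,0,0],[0,0,2,0],[0,0,4,0],[0,0,4,0],[0,0,0,0]]' - 20; python3 -m creep '[[0,0,4,0],[0,0,4,0],[0,0,4,0],[0,0,0,0]]';  python3 -c "
from h import *
goto(.5585,.1798,.047,-10.4)"
```

```text
time: 9.6
tcp_pos: [0.5574, 0.1812, 0.0744]
tool_rot: [-0.0, 0.767, 0.641, -0.001]
force: [-0.9, -0.2, -1.9]
width: 0.415
grip_force: 41.3
time: 10.0
tcp_pos: [0.5579, 0.1793, 0.0628]
tool_rot: [0.0, 0.768, 0.641, -0.001]
force: [-0.5, -4.6, 1.5]
width: 0.413
grip_force: 41.7
shift [ 0.6  0.5 15.8] turn 0.06337929976814394 ytool -10.34 p [0.5579 0.1793 0.0628] F [-0.5 -4.6  1.5] w 0.4128248361151815 t 10.0 j7 -0.25
```

```bash
python3 -m creep '[[0,0,0,0],[0,0,0,0]]' 20 20; python3 -m creep '[[0,0,3,0],[0,0,3,0],[0,0,0,0]]'
python3 - <<'E'
from h import *
goto(.5585,.1798,.047,-10.4)
snap('side','s5'); snap('scene','c5')
a=crop('s5',195,170,300,270,5);b=crop('c5',270,160,370,235,4)
o=np.zeros((500,925,3),np.uint8);o[:500,:525]=a;o[:300,525:925]=b
cv2.imwrite('pics/s5v.png',cv2.resize(o,None,fx=.86,fy=.86)[:,:,::-1])
E
```

```text
time: 10.2
tcp_pos: [0.5582, 0.1807, 0.0635]
tool_rot: [0.0, 0.768, 0.641, -0.0]
force: [-1.3, -5.2, 4.0]
width: 0.414
grip_force: 41.9
time: 10.5
tcp_pos: [0.5582, 0.18, 0.0572]
tool_rot: [0.001, 0.768, 0.641, -0.0]
force: [-1.7, -5.6, 1.9]
width: 0.417
grip_force: 41.7
shift [-0.1  0.3 10.2] turn 0.11167156541392842 ytool -10.29 p [0.5582 0.18   0.0572] F [-1.7 -5.6  1.9] w 0.4172942833853299 t 10.5 j7 -0.24
```

View pics/s5v.png

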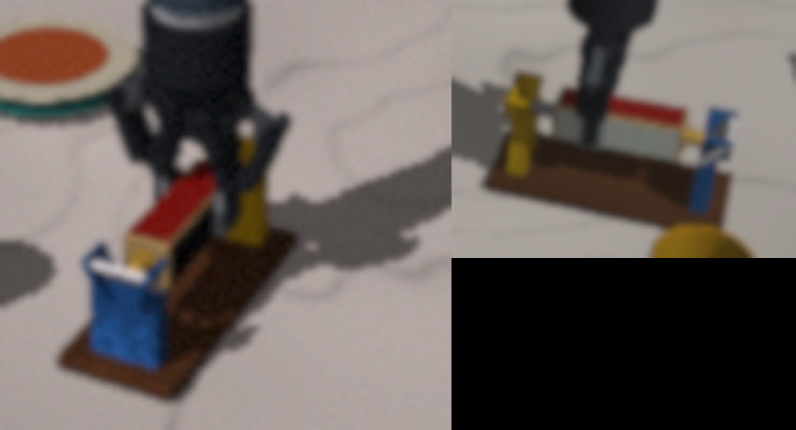

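The side and scene crops show the bar straddled by the fingers, almost level. The nose is on the white ramp at (130,265) and the steel pin is inside the yellow fork at (540,115). Grip friction is holding the tilt, so I ease the fingers open slightly to let the steel end settle into the cup.

```bash
python3 -m creep '[[0,0,0,0],[0,0,0,0],[0,0,0,0]]' 37.5 20; python3 -m creep '[[0,0,0,0],[0,0,0,0],[0,0,0,0]]' 39 20
python3 - <<'E'
from h import *
np.set_printoptions(precision=4,suppress=True)
goto(.5585,.1798,.047,-10.4)
im,d,i=snap('wrist','w6');o=arm.get_obs();q=o['tool_rot'];R=Ro.from_quat([q[1],q[2],q[3],q[0]]).as_matrix();p=o['tcp_pos']
for uv in[(400,20),(400,90),(400,140),(400,250),(400,350),(400,420),(350,200),(450,200)]:
    w=pix(i,d,(uv[0]*.64,uv[1]*.64));print(uv,w,R.T@(w-p)*1000)
snap('scene','c6');b=crop('c6',270,160,370,235,4)
o=np.zeros((450,800,3),np.uint8);o[:450,:600]=cv2.resize(im,(600,450));o[:150,600:]=cv2.resize(b,(200,150))
o=np.hstack([cv2.resize(im,(400,300)),cv2.resize(b,(400,300))])
cv2.imwrite('pics/w6v.png',o[:,:,::-1])
E
```

```text
time: 10.9
tcp_pos: [0.558, 0.1836, 0.0572]
tool_rot: [-0.001, 0.767, 0.642, 0.001]
force: [-0.1, 0.0, 0.1]
width: 0.44
grip_force: 0.0
time: 11.2
tcp_pos: [0.5581, 0.1816, 0.0573]
tool_rot: [-0.0, 0.767, 0.641, 0.0]
force: [0.3, -0.1, -0.5]
width: 0.454
grip_force: 0.0
shift [-1.7  0.7 10.3] turn 0.16920605437755398 ytool -10.23 p [0.5581 0.1816 0.0573] F [ 0.3 -0.1 -0.5] w 0.4543693440475764 t 11.2 j7 -0.24
(400, 20) [0.5764 0.2793 0.0865] [ 99.6456   0.5574 -29.1797]
(400, 90) [0.5739 0.2652 0.086 ] [ 85.3204   0.5862 -28.7173]
(400, 140) [0.572  0.2545 0.0849] [ 74.4454   0.6109 -27.6273]
(400, 250) [0.5675 0.2295 0.0917] [ 48.974    0.6345 -34.4679]
(400, 350) [0.5627 0.2025 0.0868] [ 21.5755   0.7058 -29.5562]
(400, 420) [0.5586 0.1797 0.0826] [ -1.5494   0.7668 -25.2918]
(350, 200) [0.5583 0.2431 0.0935] [ 60.7329 -10.8455 -36.1748]
(450, 200) [0.5808 0.239  0.0939] [ 60.7713  12.0035 -36.6398]
```

View pics/w6v.png

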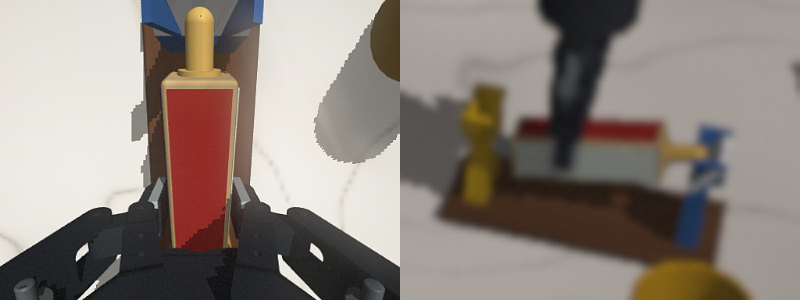

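The wrist and scene views show the bar tilted 0.18 rad. The steel pin is down in the yellow cup and the nose rests on the ramp, which is the state asked for. Next I open, rise, move toward the nose end and shut the fingers.

```bash
python3 -m creep '[[0,0,0,0],[0,0,0,0],[0,0,-5,0],[0,0,-15,0],[0,0,-25,0],[0,0,-25,0],[0,0,-10,0],[0,0,0,0]]' 55 20; python3 -m creep '[[10,0,0,0],[20,0,0,0],[15,0,0,0],[10,0,0,0],[4,0,0,0],[0,0,0,0],[0,0,0,0],[0,0,0,0]]' 0 20
python3 - <<'E'
from h import *
np.set_printoptions(precision=4,suppress=True)
a=np.radians(79.6);goto(.562+.04*np.cos(a),.199+.04*np.sin(a),.1,-10.4)
im,d,i=snap('scene','c7');im,d,i=snap('wrist','w7')
o=np.hstack([cv2.resize(im,(400,300)),cv2.resize(crop('c7',270,160,370,235,4),(400,300))])
cv2.imwrite('pics/w7v.png',o[:,:,::-1])
E
```

```text
time: 12.1
tcp_pos: [0.56, 0.1818, 0.1399]
tool_rot: [0.0, 0.767, 0.641, 0.003]
force: [0.1, 0.6, -0.6]
width: 0.645
grip_force: 0.0
time: 12.9
tcp_pos: [0.5687, 0.238, 0.1373]
tool_rot: [0.0, 0.768, 0.64, -0.0]
force: [-0.2, -0.3, -0.8]
width: -0.001
grip_force: 0.0
shift [ 0.5  0.4 37.3] turn 0.05471548162512363 ytool -10.35 p [0.5687 0.238  0.1373] F [-0.2 -0.3 -0.8] w -0.0008437669246691443 t 12.9 j7 -0.38
```

View pics/w7v.png

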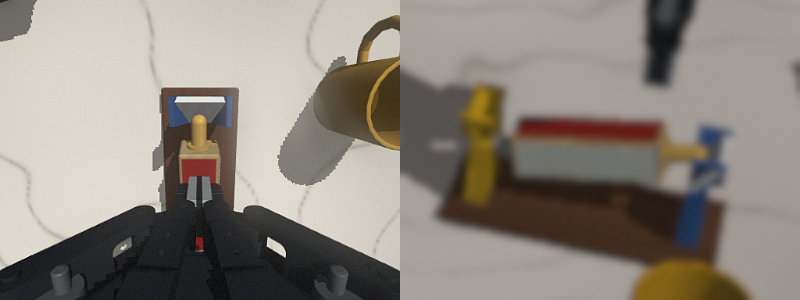

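The views show the roller tilted with its nose centred on the ramp (200,120), red face up, and the shut fingers over the bar's nose end. Now press.

```bash
python3 -m creep '[[0,0,10,0],[0,0,15,0],[0,0,10,0],[0,0,3,0],[0,0,2,0],[0,0,2,0],[0,0,2,0]]'; python3 -m creep '[[0,0,3,0],[0,0,3,0],[0,0,3,0]]'; python3 -m creep '[[0,0,3,0],[0,0,3,0],[0,0,3,0]]'
```

```text
time: 13.7
tcp_pos: [0.5693, 0.2393, 0.0939]
tool_rot: [0.0, 0.767, 0.641, 0.001]
force: [-0.1, -0.7, 5.0]
width: 0.001
grip_force: 2.6
time: 14.0
tcp_pos: [0.5718, 0.2405, 0.0874]
tool_rot: [0.001, 0.768, 0.641, 0.004]
force: [-0.7, 0.2, 8.5]
width: 0.003
grip_force: 4.7
time: 14.3
tcp_pos: [0.5683, 0.2391, 0.0749]
tool_rot: [-0.0, 0.767, 0.641, -0.0]
force: [1.0, 0.2, 0.8]
width: -0.0
grip_force: 0.0
```

Force has dropped after building up, so it probably snapped in. I press a little further to confirm, then retreat.

```bash
python3 -m creep '[[0,0,2,0],[0,0,2,0],[0,0,1,0],[0,0,0,0]]'; python3 -m creep '[[0,0,-5,0],[0,0,-15,0],[0,0,-25,0],[-20,0,-30,0],[-40,0,-30,0],[-40,0,-20,0],[-20,0,0,0],[0,0,0,0],[0,0,0,0]]'
python3 - <<'E'
from h import *
np.set_printoptions(precision=4,suppress=True)
goto(.56,.2,.2)
im,d,i=snap('wrist','w8');snap('scene','c8')
o=np.hstack([cv2.resize(im,(400,300)),cv2.resize(crop('c8',270,160,370,235,4),(400,300))])
cv2.imwrite('pics/w8v.png',o[:,:,::-1])
hsv=cv2.cvtColor(im,cv2.COLOR_RGB2HSV);m=(hsv[...,1]>150)&((hsv[...,0]<5)|(hsv[...,0]>175));
n,l,s,c=cv2.connectedComponentsWithStats(m.astype(np.uint8))
k=1+np.argmax(s[1:,4]);vv,uu=np.where(l==k)
P=np.array([pix(i,d,(u,v)) for u,v in list(zip(uu,vv))[::10]]);P=P[np.isfinite(P).all(1)]
A=np.c_[P[:,:2]-P[:,:2].mean(0),np.ones(len(P))];print(len(P),P.mean(0),np.linalg.lstsq(A,P[:,2],rcond=None)[0])
E
```

```text
time: 14.7
tcp_pos: [0.5687, 0.2389, 0.071]
tool_rot: [-0.0, 0.768, 0.641, -0.0]
force: [-1.0, -0.5, 5.5]
width: 0.001
grip_force: 2.6
time: 15.6
tcp_pos: [0.5467, 0.1222, 0.1947]
tool_rot: [-0.001, 0.767, 0.641, -0.0]
force: [0.2, -0.4, -0.5]
width: -0.0
grip_force: 0.0
shift [79.  -0.7 -5.3] turn None ytool -10.25 p [0.5467 0.1222 0.1947] F [ 0.2 -0.4 -0.5] w -6.704170633822982e-05 t 15.6 j7 -0.27
432 [0.5639 0.2003 0.0712] [-0.0035 -0.0004  0.0712]
```

View pics/w8v.png

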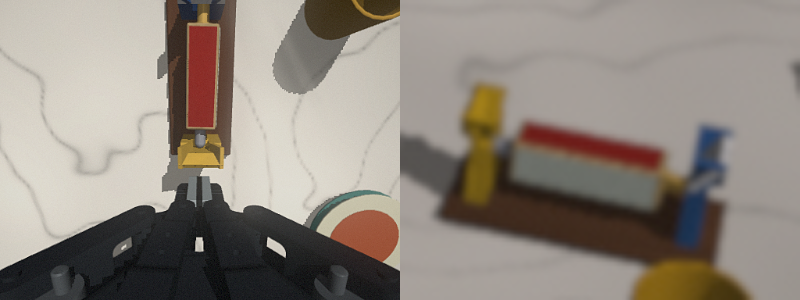

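The red face is level (slopes under 0.004) at 71.2 mm. Both pins are in their cups, and the robot is clear.

```bash
python3 -m creep '[[0,0,0,0],[0,0,0,0],[0,0,0,0]]'; python3 -c "
from plant import arm
print(arm.job_done())"
```

```text
time: 16.0
tcp_pos: [0.5472, 0.122, 0.1948]
tool_rot: [0.0, 0.767, 0.642, -0.0]
force: [0.1, 0.3, 0.1]
width: 0.002
grip_force: 0.0
the job is handed in; nothing more can be done
None
```

The roller is back in its stand: steel pin in the yellow cup, nose snapped under the blue cup's lip, red face up and level at 71 mm, let go, and nothing around it touched; I handed the job in at 16 s.

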